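Wipe the chips off, then peel the cover off the specimen carrier

ROBOT

A 7-joint arm with a two-finger parallel gripper is mounted at the origin on a cart in front of the work surface, level with it; the furniture and walls round the work are solid. World frame = base frame: x ahead of the robot, y to its left, z up, the work surface at z = 0. Lengths are in m, angles in rad, forces in N, time in s.
With the tool pointing down it reaches from about 0.425 to 0.95 m from the base axis. Payload 4.7 kg.
Tool frame: the origin (TCP) lies between the finger pads; the fingertips stand 22 mm ahead of it and the grasp point (between the pads) lies 3 mm ahead of it; z points along the fingers, y is the direction in which the jaws open and shut (so a half turn about z gives the same grasp; the last joint's range is limited). The gripper opens to 85 mm and grips with 20 to 120 N. Pads are 22 mm wide; open, the fingers measure 114 mm over their backs; the gripper's body (76 mm by 85 mm) begins 54 mm behind the grasp point. The pads swing forward as they close: fully open they stand 13 mm farther back than shut.
Start: joints at [1.126, 0.469, -0.049, 1.532, 0.024, 1.141, -0.082], TCP at [0.273, -0.617, 0.253] pointing down, gripper open.
Joint ranges: [-2.59, 2.59], [-0.33, 1.99], [-1.39, 1.29], [0.1, 2.45], [-1.04, 4.18], [0.21, 1.99], [-2.66, 2.66]. Speed limits (rad/s): [2.57, 2.57, 3.14, 3.14, 3.14, 3.14, 3.14].

INTERFACE

Orientations are given as a unit quaternion [w, x, y, z].
In Python, from cell import * gives the robot as it stands. Calls block until the motion is done:
- move_ptp(position, orientation): joint-space move of the TCP to a pose.
- line_to(position, frame=None, feed=0.15, guard=None): straight line of the TCP; frame=None keeps the orientation; feed is the mean speed in m/s. With guard (N) it stops when the force on the tool has changed by that much, and returns True; else False.
- movej(angles): joint-space move.
- grip(opening, grasp_force=None): finger opening in m; grasp_force is the grip in N (None keeps the last); returns when the fingers have stopped.
- sleep(seconds).
- solve_ik(position, orientation): joint angles nearest the present ones, or None.
- get_state(): the state.
- get_image(name): name is "side" or "top"; returns a dict with "pixels" (384x512x3 uint8, blue, green, red), "z_map" (384x512 float32, m along the optical axis (not along the pixel's ray), 0 where there is no reading), "mtx" (3x3 intrinsics, pixels), "R" (3x3) and "t" (3): a world point X has camera coordinates R X + t. Camera axes: x right, y down, z forward; pixel columns grow to the right and rows downward; lengths in m; the calibration is good to about 2 mm. A picture is of the moment at which its call begins.
A pose or a line that the arm cannot do raises MotionError and nothing moves.
- job_done(): hands the job in, once; it reports no verdict.
The state is a dict: "time": time; "joints": joint angles; "joint_velocities": joint speeds; "joint_torque": joint torques, N m; "eef_pos": TCP position; "tool_rot": TCP orientation; "ft_force": force on the tool from outside, world axes, zero at the start; "torque": the same for the moment, N m; "width": finger opening in m.
Only numpy, scipy, OpenCV 4.12 (cv2) and the standard library are available. Lean on these libraries where they do the work, as an engineer would, in place of code of your own. Each camera call takes 0.05 s, during which the arm holds its last target.

TASK

Pick up the steel bar and use it as a scraper: while holding it, wipe the three curled metal chips off the sheet cover onto the bench, then lay the bar down on the bench and let go of it. The cover sticks to the specimen carrier below, so take it by the upright lug at its corner and peel it: tilt that corner up first while the opposite corner still rests on the carrier, then lift it right off. Finish while still holding the cover up by its lug, roughly level and still, at least 20 cm above the bench, with the carrier left where it stood and the jar, the specimen puck and the loupe not disturbed.

Things in the scene. Friction and masses are not known exactly. Their poses are not given: they have to be found in the camera images.
- carrier: Heavy open steel box (1.5 kg) with six round specimens, loose on the bench under the cover, 155 x 87 x 34 mm high. Origin: centre of its underside; x along its length (+x end roughly to the robot's left), y across, z up. Four sprung rubber grips near the ends of its long walls hold the cover's skirt by friction, 2 to 4 N each, until it has risen about 10 mm there; peeling takes up to 10 N.
- cover: Steel sheet cover (0.14 kg) lying on the carrier like a shallow lid, aligned with it: flat sheet 164 x 96 x 3 mm, skirt turned down 10 mm all round (2.5 mm thick, 2 mm play to the carrier). Origin: centre of the sheet's underside, 34 mm above the bench at the start; upper face at z = +3 mm; x along its length, y across, z up.
- cover_lug (a point): Middle of the upright steel lug on the cover's (+x, +y) corner: 26 mm long, 10 mm thick, 28 mm high above the sheet, rounded edges. The point is at (70, 37, 17) mm in the cover's frame, 14 mm above the sheet's upper face. Its length runs along the diagonal, direction (62, 33) in the cover's x, y; grip it across its thickness from above. Axes: the cover's.
- cover_far (a point): The corner of the cover opposite the lug, at (-82, -48, 0) mm in the cover's frame, the point about which the cover is tilted up when peeled.
- chip0: Curled dark steel turning, about 15 mm across and 8 mm high, 12 g, loose on the sheet's upper face, within the -x two thirds of the cover and within 25 mm of its long centre line. Origin: centre of its underside.
- chip1: Curled dark steel turning, about 17 mm across and 8 mm high, 12 g; as chip0.
- chip2: Curled dark steel turning, about 14 mm across and 8 mm high, 12 g; as chip0, the nearest to the lug's end (its centre at most 10 mm beyond the cover's middle toward +x).
- bar: Ground steel bar 18 x 100 x 18 mm, 0.24 kg, lying on the bench to the left of the carrier. Origin: centre of its underside; its 100 mm length runs along its y axis, z up.
- jar: Bystander: small lidded jar, 47 mm across and 36 mm high, on the bench to the right of the carrier. Origin: centre of its underside.
- puck: Bystander: round mounted specimen, 30 mm across and 20 mm high, on the bench to the right of the carrier, near the jar. Origin: centre of its underside.
- loupe: Bystander: folding loupe 31 x 64 x 14 mm lying on the bench near its front edge, left of the carrier. Origin: centre of its underside.

How it is judged:
On the way, in this order (a step that is already met when the one before it is completed fails the run):
1. the bar is held low over the cover (contact force between the fingers and bar above 1 N and z of bar in the frame of cover between -0.002 and 0.012 m and x of bar in the frame of cover between -0.1 and 0.09 m and y of bar in the frame of cover between -0.06 and 0.06 m), for 0.1 s.
2. all three chips are down on the bench while the bar is still held (contact force between the fingers and bar above 1 N and height (world z) of each of chip0, chip1, chip2 below 0.025 m), for 0.1 s.
3. the bar lies on the bench, let go (height (world z) of bar below 0.022 m and contact force between the fingers and bar below 0.1 N and linear speed of bar below 0.05 m/s), for 0.2 s.
4. the lug's corner is tilted up while the opposite corner still rests on the carrier (z of cover_lug in the frame of carrier above 0.066 m and z of cover_far in the frame of carrier between 0.015 and 0.042 m), for 0.1 s.
At the end, for the whole second after the job is handed in: Cover held by the fingers, underside over 19 cm above the bench, within 0.40 rad of level, slower than 4 cm/s, not touching the carrier; chips (outside the carrier) and bar down on the bench, bar let go; carrier flat on the bench within 30 mm of its first place (height (world z) of cover above 0.19 m and angle between cover's own z axis and vertical below 0.4 rad and contact force between the fingers and cover above 1 N and contact force between cover and carrier below 0.05 N and linear speed of cover below 0.04 m/s and height (world z) of each of chip0, chip1, chip2 below 0.025 m and (x of chip0 in the frame of carrier above 0.076 m or x of chip0 in the frame of carrier below -0.076 m or y of chip0 in the frame of carrier above 0.042 m or y of chip0 in the frame of carrier below -0.042 m) and (x of chip1 in the frame of carrier above 0.076 m or x of chip1 in the frame of carrier below -0.076 m or y of chip1 in the frame of carrier above 0.042 m or y of chip1 in the frame of carrier below -0.042 m) and (x of chip2 in the frame of carrier above 0.076 m or x of chip2 in the frame of carrier below -0.076 m or y of chip2 in the frame of carrier above 0.042 m or y of chip2 in the frame of carrier below -0.042 m) and height (world z) of bar below 0.022 m and contact force between the fingers and bar below 0.1 N and angle between carrier's own z axis and vertical below 0.05 rad and height (world z) of carrier below 0.005 m and distance of carrier from where it was at the start of the episode below 0.03 m); the arm keeps its last pose, push and grip.
It fails at once if the carrier is lifted, tipped or shoved more than 40 mm (height (world z) of carrier above 0.015 m or angle between carrier's own z axis and vertical above 0.2 rad or distance of carrier from where it was at the start of the episode above 0.04 m).
It fails at once if the jar, puck or loupe is shoved more than 30 mm or knocked over (distance of any of jar, puck, loupe from where it was at the start of the episode above 0.03 m or angle between any of jar, puck's own z axis and vertical above 0.5 rad).
It also fails if it takes over 54 s, if anything falls off the work surface, if the arm or the gripper's body presses on something with over 40 N, if the wrist force passes 120 N, or if a joint passes its speed limit or range.

## Working session

There is one attempt and no reset: what is moved stays moved. The work goes in short steps, each a Python script; the robot and the scene stay as the last script left them, time stands still between calls to the robot, and variables do not carry over. Pictures are saved under pics/ and viewed, and the job is handed in when it is done.

```bash
ls; mkdir -p pics
python3 - <<'E'
from cell import *
import cv2, numpy as np
for n in ("top","side"):
    im=get_image(n); cv2.imwrite(f"pics/{n}0.png",im["pixels"]); np.savez(f"{n}0.npz",**im)
    print(n,im["mtx"].tolist(),im["R"].round(4).tolist(),im["t"])
s=get_state(); print(s)
E
```

```text
pics
top [[469.50397857699596, 0.0, 258.65901224839143], [0.0, 469.50397857699596, 182.9842262196401], [0.0, 0.0, 1.0]] [[-0.0006, -0.9998, -0.0183], [-0.9871, 0.0035, -0.1603], [0.1603, 0.018, -0.9869]] [0.11819427 0.42130629 1.41912833]
side [[411.51697812029323, 0.0, 251.7535353964781], [0.0, 411.51697812029323, 196.844952531839], [0.0, 0.0, 1.0]] [[-0.9401, -0.3409, 0.0013], [-0.2218, 0.6087, -0.7617], [0.2589, -0.7164, -0.6479]] [0.42675551 0.07727222 0.96555879]
{'time': 0.1, 'joints': array([ 1.12612521,  0.46940562, -0.04860454,  1.53354333,  0.02407144,
        1.14099056, -0.08229285]), 'joint_velocities': array([ 0.00202171,  0.00050832, -0.0019443 , -0.00219434,  0.00072656,
       -0.00086172, -0.0028875 ]), 'joint_torque': array([ 4.94470678e-04, -5.11514819e+01, -4.68851009e-02, -2.38390553e+01,
        1.08516013e-02,  4.40061878e-03,  2.99186297e-05]), 'eef_pos': array([ 0.27246668, -0.61705247,  0.2523493 ]), 'tool_rot': array([-8.59297758e-04,  9.78465810e-01,  2.06407077e-01, -1.96247014e-04]), 'ft_force': array([ 0.7275092 , -0.35356929,  0.86380477]), 'torque': array([-0.00968893, -0.00150314, -0.00298305]), 'width': 0.08535028859675933}
```

View pics/top0.png

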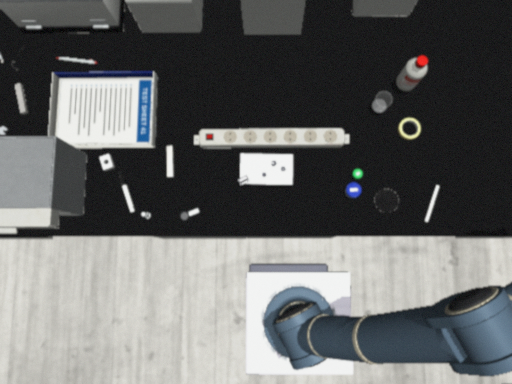

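View pics/side0.png

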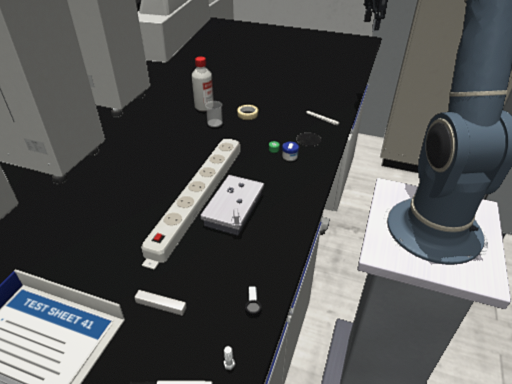

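Top view: cover at px cols 239–294, rows 153–185, with its lug at lower left (243,181), three chips, the bar at (170,161), the loupe at (190,214), the puck at (357,173), the jar at (353,190) and a power strip just behind the cover. Next I measure all of it.

```bash
cat > h.py <<'E'
import numpy as np, cv2
def ray(im,u,v,z):
    K=im["mtx"];R=im["R"];t=np.asarray(im["t"]).ravel()
    c=-R.T@t; d=R.T@np.linalg.solve(K,np.array([u,v,1.0])); s=(z-c[2])/d[2]; return c+s*d
def proj(im,X):
    p=im["mtx"]@(im["R"]@np.asarray(X)+np.asarray(im["t"]).ravel()); return p[:2]/p[2]
def cloud(im):
    K=im["mtx"];R=im["R"];t=np.asarray(im["t"]).ravel();Z=im["z_map"]
    v,u=np.mgrid[0:Z.shape[0],0:Z.shape[1]]
    P=np.stack([(u-K[0,2])/K[0,0]*Z,(v-K[1,2])/K[1,1]*Z,Z],-1)
    return (P-t)@R
E
python3 - <<'E'
from h import *
im=dict(np.load("top0.npz")); sd=dict(np.load("side0.npz"))
g=im["pixels"].max(2); 
m=((g>90)).astype(np.uint8)
n,l,st,c=cv2.connectedComponentsWithStats(m)
for i in range(1,n):
    x,y,w,h,a=st[i]
    if 140<x<450 and 100<y<230 and a>15:
        P=np.argwhere(l==i)[:,::-1].astype(np.float32)
        print(i,st[i],c[i],cv2.minAreaRect(P))
C=cloud(im)
for (u,v) in [(266,160),(170,161),(244,180),(270,144),(191,214),(353,190)]: print(u,v,C[v,u])
def crop(im,x0,x1,y0,y1,k,f): cv2.imwrite(f,cv2.resize(im["pixels"][y0:y1,x0:x1],None,fx=k,fy=k,interpolation=cv2.INTER_CUBIC))
crop(im,230,302,145,195,10,"pics/ctop.png"); crop(sd,195,270,170,240,8,"pics/cside.png")
crop(im,160,235,140,225,6,"pics/ctop2.png")
E
```

```text
79 [398 117  23  23 272] [409.17279412 127.79044118] ((409.0, 128.0), (22.0, 22.0), 90.0)
80 [ 193  127  157   22 2857] [270.52782639 137.22051103] ((270.97772216796875, 137.30880737304688), (19.847000122070312, 156.14096069335938), 88.9291763305664)
81 [166 145   8  33 253] [169.40316206 161.3083004 ] ((169.5, 161.0), (32.0, 7.0), 90.0)
83 [ 238  152   56   34 1788] [266.06543624 168.74944072] ((265.5, 168.5), (33.0, 55.0), 90.0)
85 [352 168  11  11  94] [357.22340426 173.10638298] ((357.0, 173.0), (10.0, 10.0), 90.0)
87 [346 182  16  16 206] [353.44660194 189.50970874] ((353.5, 189.5), (15.0, 15.0), 90.0)
89 [424 184  16  39 199] [431.65326633 203.03517588] ((431.6499938964844, 203.0500030517578), (5.059643268585205, 39.528465270996094), 18.434947967529297)
91 [181 208  19  12 120] [189.825 213.125] ((189.7260284423828, 212.8972625732422), (7.200170993804932, 19.28321647644043), 65.55604553222656)
93 [141 211  10   8  58] [145.74137931 214.56896552] ((145.4615478515625, 214.6923065185547), (9.805806159973145, 6.275716304779053), 11.309932708740234)
266 160 [0.4940169  0.09435329 0.03568965]
170 161 [0.49682301 0.39952626 0.01373983]
244 180 [0.42849301 0.16202609 0.05045712]
270 144 [0.54603018 0.08162615 0.03241015]
191 214 [0.3279898 0.3291151 0.0116648]
353 190 [ 0.3990276  -0.17363315  0.03236539]
```

```bash
sleep 1
```

```text
(no output)
```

View pics/ctop.png

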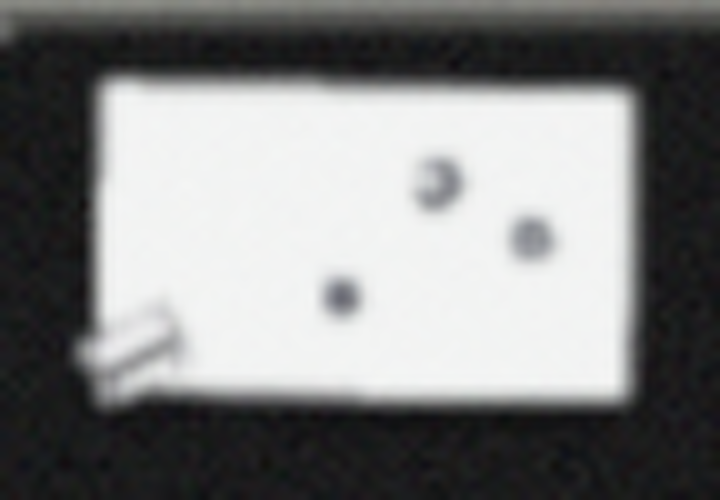

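View pics/cside.png

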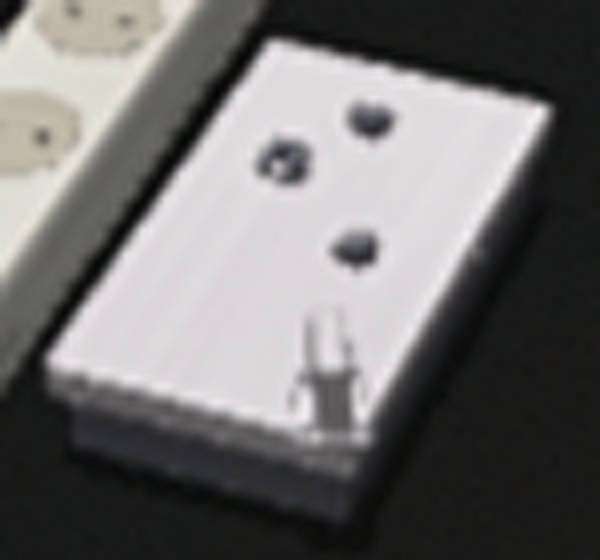

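View pics/ctop2.png

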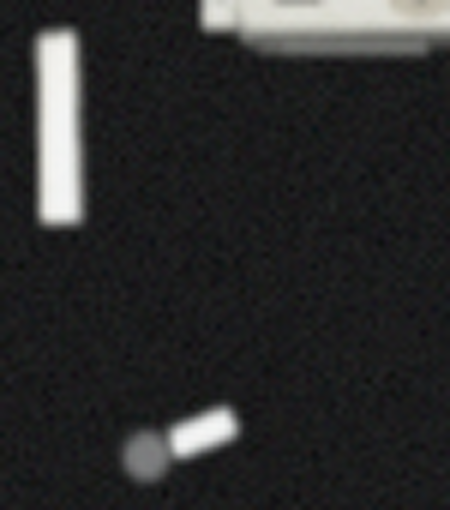

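The crops show the lug near crop (130,345) and the chips at crop (438,184), (531,238) and (341,297). Next I fit the cover and bar edges to sub-pixel accuracy in both views.

```bash
cat > meas.py <<'E'
from h import *
def quad(im,box,thr):
    x0,x1,y0,y1=box;k=8
    g=cv2.resize(im["pixels"][y0:y1,x0:x1].max(2),None,fx=k,fy=k,interpolation=cv2.INTER_CUBIC)
    cs,_=cv2.findContours((g>thr).astype(np.uint8),cv2.RETR_EXTERNAL,cv2.CHAIN_APPROX_NONE)
    c=max(cs,key=cv2.contourArea)
    r=cv2.boxPoints(cv2.minAreaRect(c)) 
    ap=cv2.approxPolyDP(cv2.convexHull(c),20,True)[:,0]
    pts=(c[:,0]+0.5)/k-0.5+[x0,y0]
    return pts,(ap+0.5)/k-0.5+[x0,y0]
E
python3 - <<'E'
from meas import *
im=dict(np.load("top0.npz")); sd=dict(np.load("side0.npz"))
p,a=quad(im,(230,302,149,195),120); print("cover top\n",a.round(2))
for q in a: print(ray(im,*q,0.037).round(4))
W=np.array([ray(im,*q,0.037)[:2] for q in p])
# robust rectangle: fit far(+x world) edge, and side edges
def fit(sel): 
    vx,vy,x,y=cv2.fitLine(W[sel].astype(np.float32),cv2.DIST_HUBER,0,.001,.001).ravel(); return vx,vy,x,y
xm,ym=W.mean(0); print("mean",xm,ym, W.min(0),W.max(0))
for n,s in (("far",(W[:,0]>xm+.03)&(abs(W[:,1]-ym)<.06)),("near",(W[:,0]<xm-.03)&(W[:,1]<ym+.04)&(W[:,1]>ym-.06)),("left",(W[:,1]>ym+.06)&(abs(W[:,0]-xm-.005)<.025)),("right",(W[:,1]<ym-.06)&(abs(W[:,0]-xm)<.03))):
    f=fit(s); print(n,np.round(f,4),s.sum())
p,a=quad(im,(160,182,138,185),110); print("bar top\n",a.round(2)); W=np.array([ray(im,*q,0.018)[:2] for q in p]); print(cv2.minAreaRect((W*1000).astype(np.float32)))
for n,q in dict(chip2=(341,297),chip1=(438,184),chip0=(531,238),lugc=(133,333)).items():
    u,v=(q[0]+.5)/10-.5+230,(q[1]+.5)/10-.5+145; print(n,ray(im,u,v,0.065 if n=="lugc" else .041).round(4))
p,a=quad(sd,(195,270,174,240),150); print("cover side\n",a.round(2))
for q in a: print(ray(sd,*q,0.037).round(4))
p,a=quad(sd,(130,190,285,318),150); print("bar side\n",a.round(2))
for q in a: print(ray(sd,*q,0.018).round(4))
# strip
C=cloud(im)
for u in(245,265,290): print([ (v,*C[v,u].round(3)) for v in range(143,157,2)])
E
```

```text
cover top
 [[239.56 153.31]
 [291.81 153.44]
 [292.31 183.81]
 [240.19 184.56]]
[0.5155 0.177  0.037 ]
[0.5143 0.0137 0.037 ]
[0.4183 0.0133 0.037 ]
[0.4165 0.1744 0.037 ]
mean 0.46631576558125976 0.09502492913364045 [0.41516475 0.00996238] [0.51904505 0.18228867]
far [0.0258 0.9997 0.5161 0.0813] 307
near [0.0294 0.9996 0.4164 0.0917] 259
left [1.     0.0061 0.4643 0.1782] 127
right [ 0.9999 -0.0123  0.468   0.0108] 151
bar top
 [[171.06 144.56]
 [173.19 175.31]
 [168.31 177.06]
 [165.56 147.56]]
((496.8579406738281, 400.6397399902344), (105.07512664794922, 23.199899673461914), 2.6286346912384033)
chip2 [0.4479 0.1017 0.041 ]
chip1 [0.4834 0.0716 0.041 ]
chip0 [0.4662 0.0429 0.041 ]
lugc [0.4327 0.1648 0.065 ]
cover side
 [[228.56 174.81]
 [262.94 183.31]
 [239.69 224.81]
 [200.69 214.69]]
[0.5133 0.0127 0.037 ]
[0.4183 0.0156 0.037 ]
[0.4193 0.1753 0.037 ]
[0.5159 0.175  0.037 ]
bar side
 [[134.56 295.94]
 [139.69 289.69]
 [184.81 303.19]
 [179.94 310.19]]
[0.5472 0.4117 0.018 ]
[0.5458 0.3954 0.018 ]
[0.4477 0.3933 0.018 ]
[0.4492 0.4104 0.018 ]
[(143, np.float64(0.549), np.float6
[... 606 characters left out ...]
p.float64(0.538), np.float64(0.098), np.float64(-0.002)), (151, np.float64(0.531), np.float64(0.098), np.float64(-0.001)), (153, np.float64(0.515), np.float64(0.097), np.float64(0.043)), (155, np.float64(0.511), np.float64(0.097), np.float64(0.03))]
[(143, np.float64(0.548), np.float64(0.019), np.float64(0.035)), (145, np.float64(0.544), np.float64(0.019), np.float64(0.028)), (147, np.float64(0.544), np.float64(0.017), np.float64(-0.0)), (149, np.float64(0.538), np.float64(0.017), np.float64(-0.003)), (151, np.float64(0.532), np.float64(0.017), np.float64(-0.004)), (153, np.float64(0.525), np.float64(0.017), np.float64(-0.003)), (155, np.float64(0.509), np.float64(0.019), np.float64(0.036))]
```

```bash
cat >> h.py <<'E'
def qd(p): return [0,np.cos(p/2),np.sin(p/2),0]
CC=np.array([.4666,.0946]); A=.02
XC=np.array([A,1])/np.hypot(A,1); YC=np.array([-XC[1],XC[0]])
def cov(x,y,z): w=CC+x*XC+y*YC; return [w[0],w[1],z]
E
python3 - <<'E'
from cell import *
from h import *
grip(0.05,60)
move_ptp([.47,-.2,.28],qd(.1))
print(get_state()["joints"].round(2))
move_ptp([.519,.4025,.12],qd(.02))
print(get_state()["joints"].round(2))
r=line_to([.519,.4025,.0265],feed=.1,guard=8); s=get_state(); print(r,s["eef_pos"],s["ft_force"],s["width"],s["time"])
if not r:
    grip(0.0,60); s=get_state(); print(s["eef_pos"],s["ft_force"],s["width"],s["time"])
for n in("top","side"):
    im=get_image(n); cv2.imwrite(f"pics/g_{n}.png",im["pixels"])
# ik checks for later
yaw=np.arctan2(XC[1],XC[0])+np.arctan2(33,62)
for y in(yaw,yaw-np.pi): print(solve_ik(cov(.07,.037,.1),qd(y)))
E
```

```text
[ 0.52  0.19 -0.23  1.87  0.05  1.09 -1.2 ]
[-0.32  0.65 -0.59  1.68  0.42  0.95 -2.62]
False [0.51934781 0.40298481 0.02721059] [-0.55662937  0.27483521  0.10035251] 0.049974763821821123 5.55
[0.51943701 0.40290876 0.02745085] [-0.44450732  0.71200369  5.04322854] 0.016329391411725184 5.9417
[ 0.3906334   0.58654306 -1.08610984  2.12784899  0.70927873  0.85101606
 -0.66212513]
[-1.07843467  0.42793332  0.77757061  2.20325865 -0.48014433  0.68193177
 -2.63624806]
```

View pics/g_side.png

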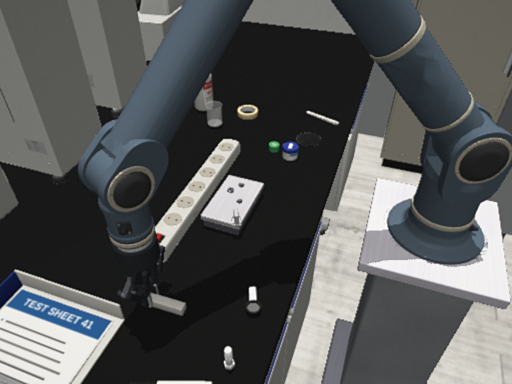

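The side view shows the gripper around the bar's far part near (150,298), and the width of 16 mm confirms a grip. Joint 7 is close to its limit, so I check IK before moving.

Run:
```python
from cell import *
from h import *
for p in(-.02,np.pi-.02):
  print(solve_ik([.519,.4025,.03],qd(p+.04)))
  for x in(.033,0,-.05,-.1):
    j=solve_ik(cov(x,-.022,.065),qd(p)); print(x, None if j is None else j.round(2))
  j=solve_ik(cov(.033,-.022,.13),qd(p));print(j)
```

```text
[-0.40176603  0.73707186 -0.46751008  1.72346548  0.44169669  0.78749259
 -2.63232473]
0.033 [ 0.07  0.51 -0.52  2.07  0.4   0.66 -2.31]
0 [ 0.14  0.5  -0.52  2.09  0.4   0.65 -2.24]
-0.05 [ 0.24  0.49 -0.52  2.11  0.4   0.64 -2.15]
-0.1 [ 0.35  0.49 -0.53  2.11  0.41  0.64 -2.05]
[ 0.12375067  0.40843479 -0.57034462  2.02756875  0.30709231  0.78864374
 -2.21900584]
[-0.00988183  1.06420099 -1.18875962  1.70010329  1.0747274   1.17468842
  0.08240062]
0.033 [ 0.54  0.84 -1.23  2.05  0.98  1.02  0.34]
0 [ 0.61  0.84 -1.23  2.07  0.98  1.01  0.4 ]
-0.05 [ 0.72  0.83 -1.24  2.08  0.98  1.    0.49]
-0.1 [ 0.82  0.83 -1.24  2.09  0.98  1.    0.59]
[ 0.60147807  0.77348323 -1.33533267  2.00583798  0.86400363  1.10476647
  0.42063995]
```

Run:
```python
from cell import *
from h import *
line_to([.519,.4025,.13],feed=.15)
move_ptp(cov(.033,-.022,.14),qd(-.02))
s=get_state(); print(s["width"],s["eef_pos"],s["ft_force"],s["time"])
line_to(cov(.033,-.022,.085),feed=.1)
for n in("top","side"):
    im=get_image(n); cv2.imwrite(f"pics/h_{n}.png",cv2.resize(im["pixels"][130:260,150:320],None,fx=4,fy=4))
```

```text
0.01656981735619859 [0.48975195 0.12888776 0.1402033 ] [-0.10346875  0.61445782 -1.56532354] 7.9583
```

View pics/h_side.png

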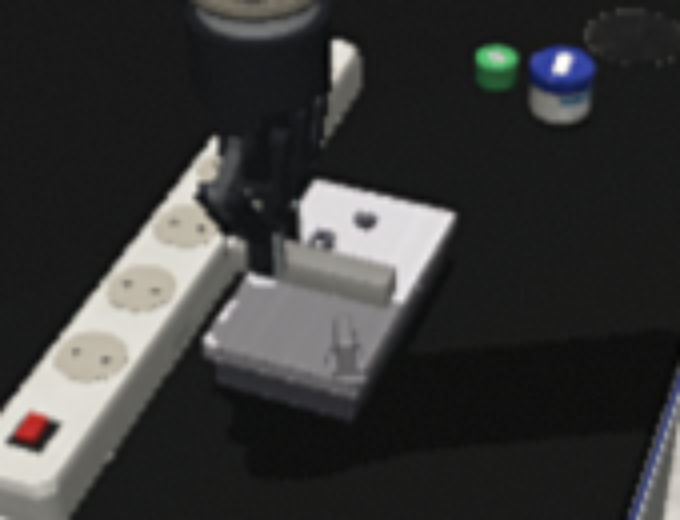

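View pics/h_top.png

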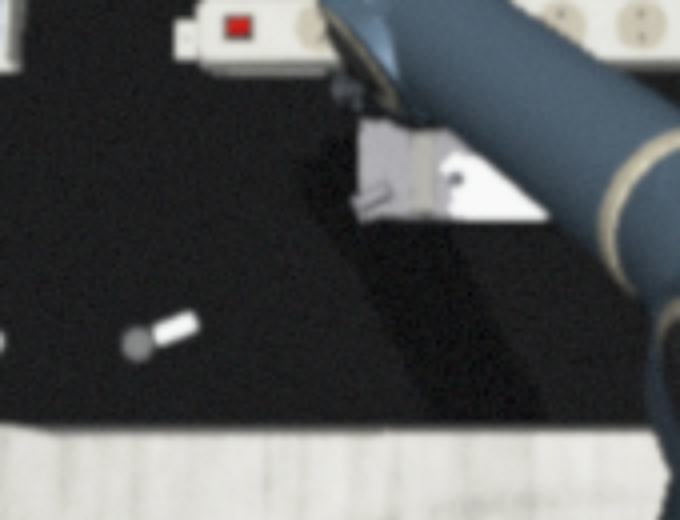

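The bar is held level across the cover (side crop (280–390, 240–300)), just on the lug side of chip2. Next: touch down and sweep.

Run:
```python
from cell import *
from h import *
line_to(cov(.033,-.022,.072),feed=.08)
r=line_to(cov(.033,-.022,.062),feed=.02,guard=3); s=get_state(); print(r,s["eef_pos"],s["ft_force"],s["width"])
z=s["eef_pos"][2]+.001 if r else .0645
z=max(z,.064)
print(z)
line_to(cov(.033,-.022,z),feed=.03); sleep(.15); print(get_state()["ft_force"])
for x in(-.02,-.06,-.102):
    print(line_to(cov(x,-.022,z),feed=.06,guard=12)); s=get_state(); print(s["eef_pos"],s["ft_force"],s["width"],s["time"])
im=get_image("side"); cv2.imwrite("pics/s_side.png",cv2.resize(im["pixels"][130:260,190:340],None,fx=4,fy=4))
im=get_image("top"); cv2.imwrite("pics/s_top.png",cv2.resize(im["pixels"][130:260,190:390],None,fx=4,fy=4))
```

```text
True [0.48947046 0.12717079 0.06436552] [-0.88130441 -0.59247627  5.14679296] 0.01620323337784458
0.06536551956000379
[ 0.08177626 -0.40912429 -2.24118618]
False
[0.48824022 0.07463559 0.06543693] [ 0.0460991  -0.05295353 -1.23979406] 0.016122801168714347 10.925
False
[0.48745282 0.03433716 0.06542302] [-0.17229177  0.22319394 -1.6556924 ] 0.016779810600925964 11.7417
False
[ 0.48661203 -0.00754118  0.06542174] [-0.04521374 -0.11511566 -2.54863437] 0.016417582657624715 12.5917
```

View pics/s_side.png

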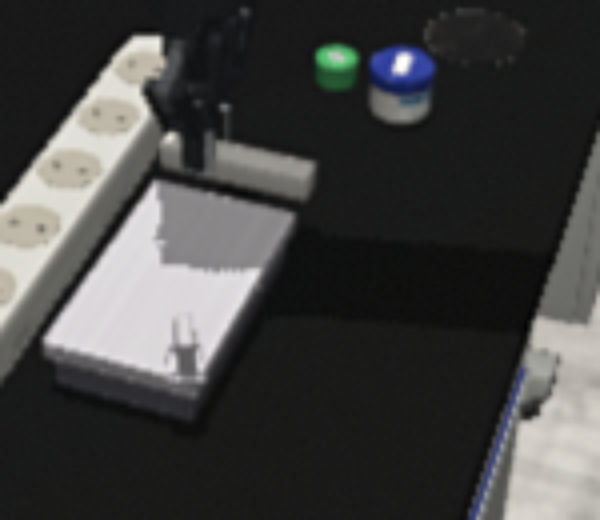

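The sheet is clear of chips; the bar is past the -x edge at (160–315, 140–195). I lift and check that no chip is clinging to the bar, then lay it down.

Run:
```python
from cell import *
from h import *
line_to(cov(-.11,-.022,.13),feed=.15); sleep(.1)
im=get_image("side"); g=cv2.convertScaleAbs(im["pixels"][120:260,190:340],alpha=2.5,beta=20);cv2.imwrite("pics/t_side.png",cv2.resize(g,None,fx=4,fy=4))
move_ptp([.519,.385,.13],qd(.02))
im=get_image("top"); g=cv2.convertScaleAbs(im["pixels"][140:220,220:380],alpha=3,beta=20);cv2.imwrite("pics/t_top.png",cv2.resize(g,None,fx=5,fy=5))
s=get_state();print(s["time"],s["width"])
```

```text
14.9667 0.016226147433306987
```

View pics/t_side.png

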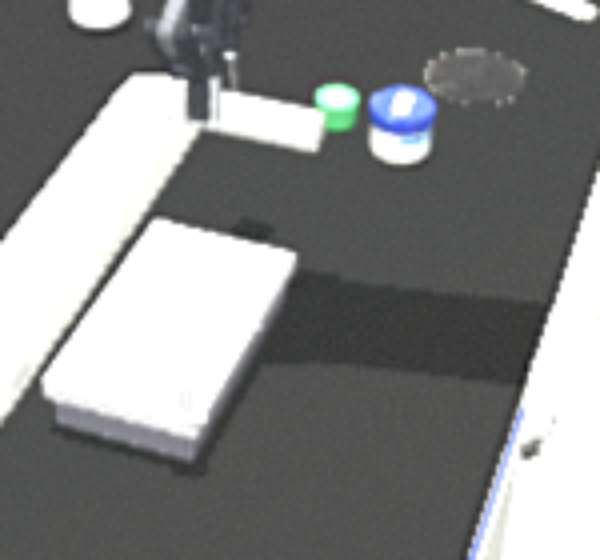

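View pics/t_top.png

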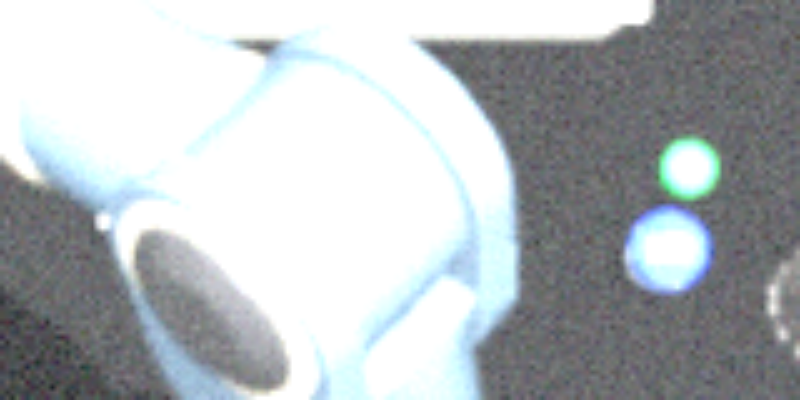

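In the side view at least one dark chip lies on the bench behind the cover at (250,228). Before letting go I count all three, using contrast and depth.

Run:
```python
from cell import *
from h import *
im=get_image("side"); np.savez("side1.npz",**im)
C=cloud(im); H=C[...,2]
m=(H>.004)&(H<.012)&(C[...,0]>.38)&(C[...,0]<.54)&(C[...,1]<.03)&(C[...,1]>-.14)
print(m.sum())
n,l,st,c=cv2.connectedComponentsWithStats(m.astype(np.uint8))
for i in range(1,n):
    if st[i,4]>3: print(st[i],C[l==i].mean(0).round(3))
g=cv2.convertScaleAbs(im["pixels"][130:220,210:310],alpha=4,beta=30);cv2.imwrite("pics/u_side.png",cv2.resize(g,None,fx=6,fy=6,interpolation=cv2.INTER_CUBIC))
```

```text
140
[241 158   3   5   6] [ 0.522 -0.104  0.005]
[259 162   3   3   4] [ 0.468 -0.107  0.004]
[288 163   2   4   4] [ 0.391 -0.128  0.005]
[252 168   2   4   4] [ 0.478 -0.072  0.004]
[265 194   4   3   4] [0.407 0.019 0.005]
```

View pics/u_side.png

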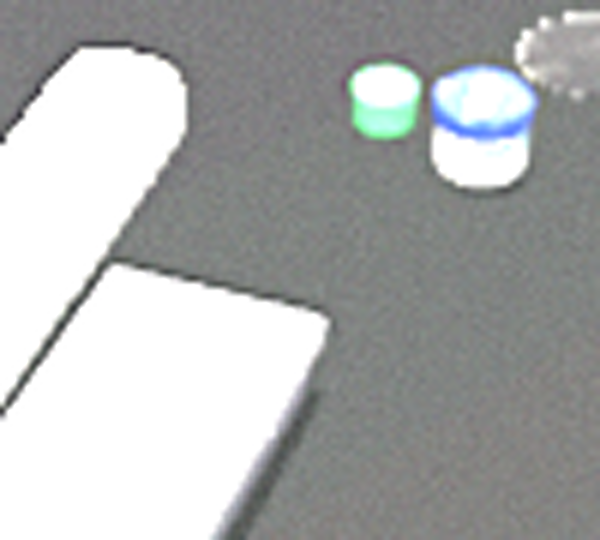

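Run:
```python
from h import *
g=cv2.imread("pics/s_top.png"); cv2.imwrite("pics/s_top2.png",cv2.convertScaleAbs(g,alpha=3,beta=20))
```

```text
(no output)
```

View pics/s_top2.png

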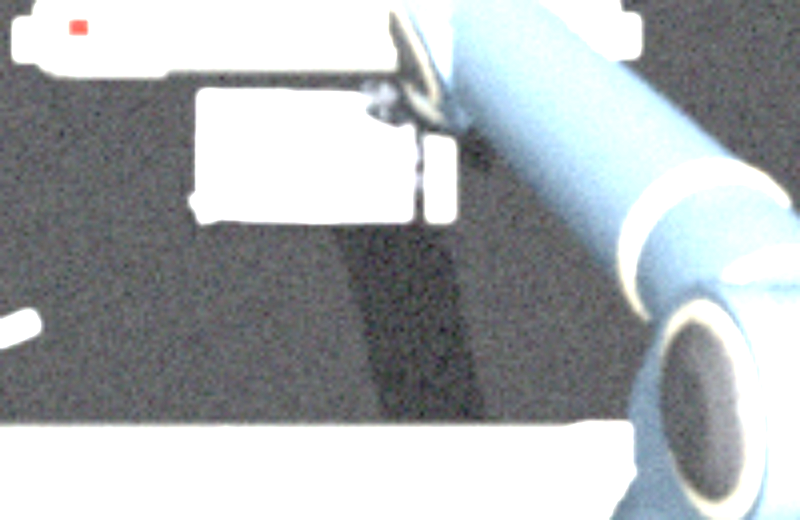

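The top view is blocked by the arm, so the check needs a clear pose. There is time, so I swing the arm aside with the bar still held.

Run:
```python
from cell import *
from h import *
line_to([.519,.385,.2],feed=.25)
move_ptp([.47,-.2,.28],qd(.1))
move_ptp([.3,-.55,.28],qd(.1))
s=get_state();print(s["time"],s["width"])
im=get_image("top"); np.savez("top1.npz",**im)
cv2.imwrite("pics/v_full.png",im["pixels"])
g=cv2.convertScaleAbs(im["pixels"][140:220,220:380],alpha=3,beta=20);cv2.imwrite("pics/v_top.png",cv2.resize(g,None,fx=5,fy=5))
```

```text
19.025 0.016466064668807883
```

View pics/v_top.png

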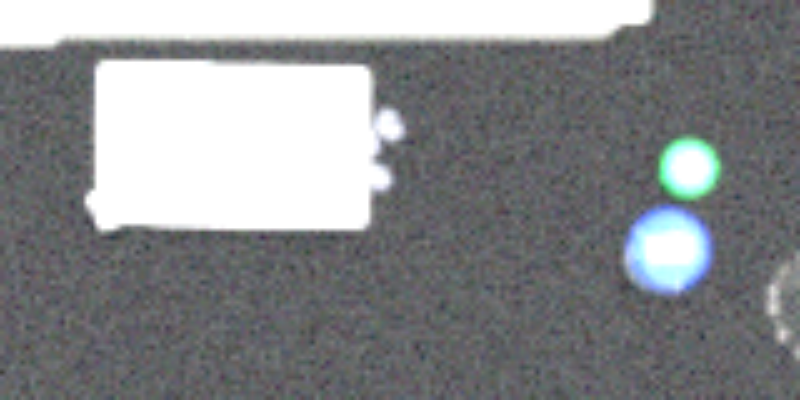

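Run:
```python
from h import *
im=dict(np.load("top1.npz")); C=cloud(im)
g=cv2.convertScaleAbs(im["pixels"][148:192,272:312],alpha=1.3,beta=0);cv2.imwrite("pics/w_top.png",cv2.resize(g,None,fx=13,fy=13,interpolation=cv2.INTER_CUBIC))
print((C[158:182,290:303,2]*1000).round().astype(int))
```

```text
[[40 32 32 -1 -4  7  4  3 -2  2  3  3 -2]
 [38 35 36  1  9 -3 -3  0  0 -1  1  1  3]
 [31 33 36 -2  0  0  1 -2  4 -1  0 -6  1]
 [36 42 39  1 -8  1  4 -8  4 -4  2 -2 -6]
 [35 38 40  4  0  3  7 -4 -3 -2  1 -6 -1]
 [37 42 44  3 -6  6  5  6  5  5  0  2  1]
 [39 39 35 -2  5  7  3  0  0  5  4  0  4]
 [37 41 32 -1 -3 -1  8 17  3 10 -1 -3  3]
 [42 35 35  2  8  5  6  5  3 -1  2  3 -3]
 [34 38 37  8  8 -3 -4  8 -2 -4  5  4 -1]
 [36 36 32  5  9  4 -1 -1 -5 -3  3  0  0]
 [38 39 32  2  9 -7  4 -1 -1  3  2  1  5]
 [42 36 33 -8 -4  3  3  0  0 -7  0  8  0]
 [37 41 31  2  4  1  3  6 -3 -5  3 -6  2]
 [36 38 35 -2  2  2  2 -3  2  0 -4  1 -3]
 [38 36 41  1  8  7  6 -9 -2 -3  4  3 -7]
 [40 34 31  2  5 -2  8  6  2 -3 -6 -2  2]
 [41 37 35 -1 10  5  8  4 -6 -5 -1  7 -3]
 [36 39 39  1 10 11  6  2 -7  1  3  0 -5]
 [33 39 37 -4  1  0 -2 -1 -3  1 -2 -4  3]
 [36 42 42  0  2  5 -2  1 -7 -3  5 -9 -2]
 [35 41 34 -1 -3 -1  0  1 -4  1  5 -4 -2]
 [34 36 37  5 -2 -2  0 -4  1  0  2  2  7]
 [35 39 35 -2 -3  2  1  0 -4  0  3 -2  2]]
```

View pics/w_top.png

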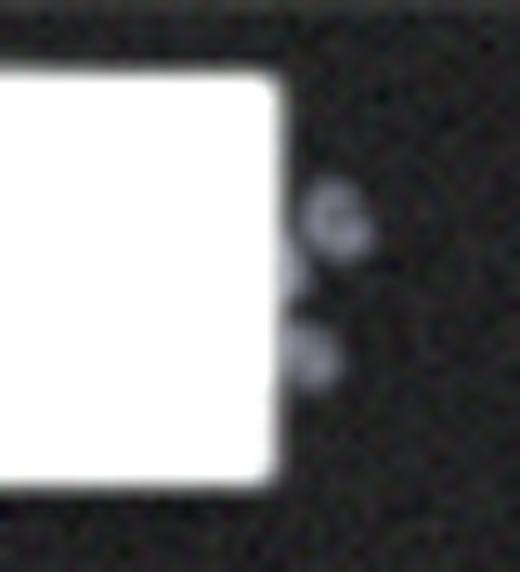

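All three chips lie on the bench against the -x end (crop (335,215), (295,270), (310,355)), with heights near 5 mm. I lay the bar back on the left and check IK for the peel.

```bash
cat >> h.py <<'E'
from scipy.spatial.transform import Rotation as Ro
D=np.array([*(62*XC+33*YC),0]);D/=np.linalg.norm(D)
YAW=np.arctan2(D[1],D[0])
FAR=np.array(cov(-.082,-.048,.034)); AX=np.cross(D,[0,0,1])
def lug(th,zt,up=0):
    R=Ro.from_rotvec(AX*th); p=FAR+R.apply(np.array(cov(.07,.037,zt))-FAR)+[0,0,up]
    q0=qd(YAW); q=(R*Ro.from_quat([q0[1],q0[2],q0[3],q0[0]])).as_quat()
    return p.tolist(),[q[3],q[0],q[1],q[2]]
E
python3 - <<'E'
from cell import *
from h import *
move_ptp([.47,-.2,.28],qd(.1))
move_ptp([.519,.385,.13],qd(.02))
line_to([.519,.385,.04],feed=.15)
r=line_to([.519,.385,.025],feed=.03,guard=3); s=get_state(); print(r,s["eef_pos"],s["ft_force"])
sleep(.1); grip(.05,60); sleep(.2)
line_to([.519,.385,.13],feed=.2); s=get_state();print(s["time"],s["width"])
for a in [(0,.062,.06),(0,.062),(.1,.062),(.2,.062),(.25,.062),(.25,.062,.05),(0,.062,.22)]:
    j=solve_ik(*lug(*a)); print(a,np.round(lug(*a)[0],3),None if j is None else j.round(2))
im=get_image("side"); cv2.imwrite("pics/x_side.png",im["pixels"])
E
```

```text
True [0.51922735 0.38509503 0.02743149] [-0.93238578 -1.16787929  4.17581576]
25.2917 0.05013505580297719
(0, 0.062, 0.06) [0.431 0.165 0.122] [ 0.32  0.48 -0.97  2.11  0.54  0.82 -0.51]
(0, 0.062) [0.431 0.165 0.062] [ 0.24  0.57 -0.88  2.16  0.69  0.72 -0.64]
(0.1, 0.062) [0.433 0.162 0.079] [ 0.38  0.59 -0.98  2.14  0.58  0.73 -0.49]
(0.2, 0.062) [0.435 0.157 0.096] [ 0.51  0.62 -1.07  2.11  0.49  0.76 -0.37]
(0.25, 0.062) [0.437 0.154 0.104] [ 0.56  0.64 -1.11  2.1   0.45  0.78 -0.31]
(0.25, 0.062, 0.05) [0.437 0.154 0.154] [ 0.61  0.54 -1.15  2.06  0.32  0.86 -0.22]
(0, 0.062, 0.22) [0.431 0.165 0.282] [ 0.46  0.21 -1.04  1.94  0.21  1.1  -0.19]
```

View pics/x_side.png

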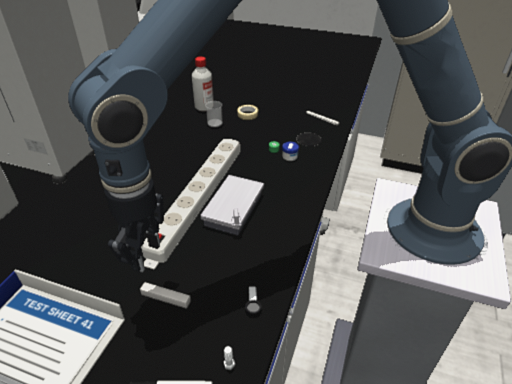

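The bar lies free on the bench at (165,295), and the cover and carrier are unmoved. Next I grasp the lug.

Run:
```python
from cell import *
from h import *
grip(.036,60)
move_ptp(*lug(0,.063,.07))
r=line_to(lug(0,.063,.02)[0],feed=.12,guard=6); print(r)
r=line_to(lug(0,.063,0)[0],feed=.05,guard=6); s=get_state(); print(r,s["eef_pos"],s["ft_force"],s["time"])
im=get_image("side"); cv2.imwrite("pics/y_side.png",cv2.resize(im["pixels"][150:260,180:290],None,fx=5,fy=5))
if not r:
    grip(0,90); s=get_state(); print(s["eef_pos"],s["ft_force"],s["width"],s["time"])
im=get_image("side"); cv2.imwrite("pics/z_side.png",cv2.resize(im["pixels"][150:260,180:290],None,fx=5,fy=5))
```

```text
False
False [0.43087261 0.16539142 0.06282156] [-0.18733416  0.02090572  0.53970853] 28.5
[0.43122835 0.16551428 0.06342716] [-0.9927358  -0.4578496   5.80928198] 0.008423748546069733 28.9083
```

View pics/z_side.png

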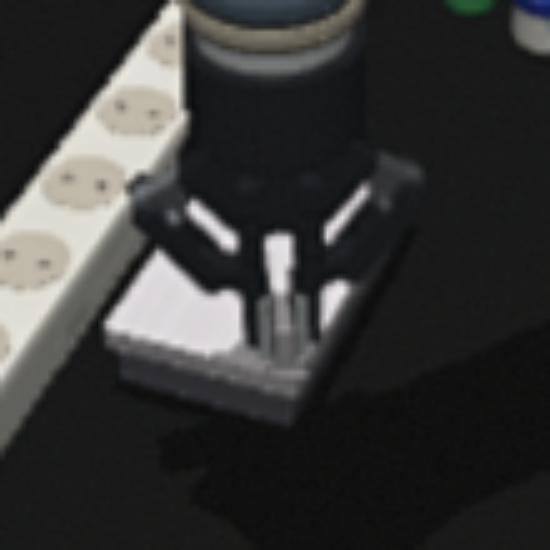

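The lug sits between the pads at crop (282,320), and the width of 8.4 mm confirms it is gripped. Next I peel by tilting about the far corner.

Run:
```python
from cell import *
from h import *
z=.0632
for th in (.03,.06,.09,.12,.15,.18,.21):
    line_to(*lug(th,z),feed=.03); s=get_state(); print(th,s["eef_pos"].round(4),s["ft_force"].round(1),s["torque"].round(2),round(s["width"],4),s["time"])
sleep(.15)
im=get_image("side"); np.savez("side2.npz",**im); cv2.imwrite("pics/p_side.png",cv2.resize(im["pixels"][150:260,180:290],None,fx=5,fy=5))
print(get_state()["ft_force"])
```

```text
0.03 [0.4317 0.1645 0.0684] [ 0.9 -0.8 -0.1] [ 0.08 -0.23  0.09] 0.008 29.2917
0.06 [0.432  0.1634 0.0735] [ 2.2  0.2 -2.4] [ 0.14 -0.38  0.12] 0.0077 29.6167
0.09 [0.4324 0.1621 0.0786] [ 1.5 -0.7 -3.3] [ 0.   -0.34  0.17] 0.0084 29.9417
0.12 [0.4332 0.161  0.0837] [ 1.6 -0.  -4.5] [ 0.   -0.49  0.18] 0.0082 30.2667
0.15 [0.4346 0.1596 0.0891] [ 3.6 -1.3 -2.7] [-0.27 -0.96  0.29] 0.0082 30.5917
0.18 [0.435  0.1582 0.094 ] [ 3.8 -0.5 -2.5] [-0.21 -1.03  0.33] 0.0077 30.9167
0.21 [0.4357 0.1565 0.0988] [ 4.8 -0.2 -2.2] [-0.27 -1.14  0.32] 0.0087 31.2417
[ 4.67127642 -0.78229125 -2.14337061]
```

View pics/p_side.png

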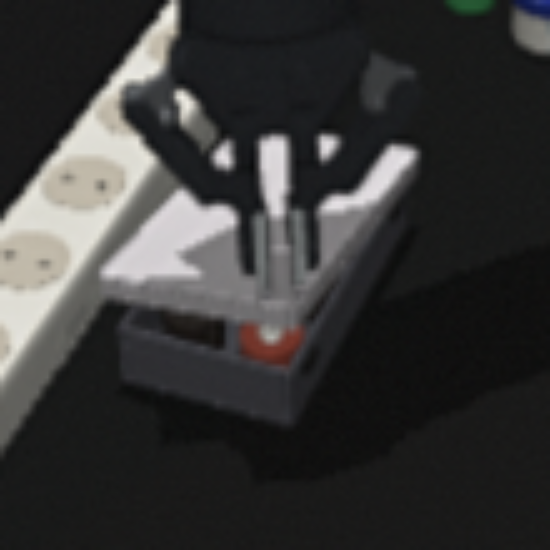

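The lug corner is up about 36 mm, with the carrier's specimens visible at (190,325) and (270,340). The far corner is still down and forces are small. Next I lift it off.

Run:
```python
from cell import *
from h import *
z=.0632
for up in (.005,.01,.015,.025,.04):
    r=line_to(*lug(.21,z,up),feed=.03,guard=20); s=get_state(); print(up,r,s["ft_force"].round(1),s["torque"].round(2),round(s["width"],4),s["time"])
im=get_image("side"); cv2.imwrite("pics/q_side.png",cv2.resize(im["pixels"][150:260,180:290],None,fx=5,fy=5))
```

```text
0.005 False [ 0.3 -0.1 -1.5] [-0.19 -0.15 -0.  ] 0.0082 31.7583
0.01 False [ 0.6 -0.3 -2.1] [-0.16 -0.05 -0.01] 0.0086 32.075
0.015 False [-0.8  0.5 -0.7] [-0.17 -0.06  0.01] 0.0084 32.3917
0.025 False [ 0.2 -0.3 -1.1] [-0.17 -0.07  0.  ] 0.0084 32.875
0.04 False [ 0.2 -0.3 -1.7] [-0.2  -0.08  0.03] 0.0077 33.525
```

View pics/q_side.png

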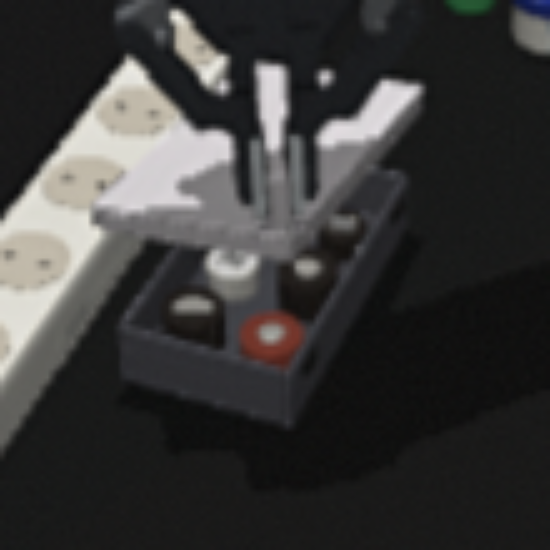

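The cover is free of the carrier, which has not moved. I raise it and level it.

Run:
```python
from cell import *
from h import *
z=.0632
line_to(*lug(.21,z,.1),feed=.1)
line_to(*lug(.0,z,.22),feed=.1)
sleep(.6); s=get_state(); print(s["eef_pos"],s["ft_force"].round(1),s["torque"].round(2),s["width"],s["time"])
for n in("top","side"):
    im=get_image(n); np.savez(n+"3.npz",**im); cv2.imwrite(f"pics/r_{n}.png",im["pixels"])
C=cloud(dict(np.load("side3.npz"))); m=(C[...,2]>.15)&(C[...,2]<.3)&(abs(C[...,0]-.47)<.07)&(abs(C[...,1]-.09)<.09)
s=np.load("side3.npz")["pixels"].max(2)>120
P=C[m&s]; A_=np.c_[P[:,:2]-[.4666,.0946],np.ones(len(P))]
k,*_=np.linalg.lstsq(A_,P[:,2],rcond=None); print(len(P),k)
```

```text
[0.43100026 0.16527637 0.2831597 ] [-0.9  0.4 -1.4] [ 0.12  0.05 -0.03] 0.00824053257265769 35.925
954 [-0.04727865  0.03252998  0.25843524]
```

View pics/r_side.png

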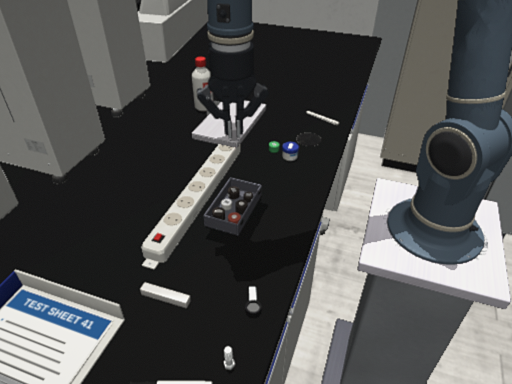

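View pics/r_top.png

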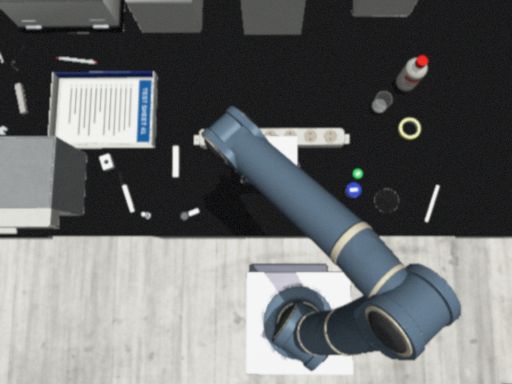

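The cover is held level at about z 0.255 (side (230,120)). The carrier is in place at (235,205), and the jar, puck, loupe and bar are undisturbed. I hand it in.

Run:
```python
from cell import *
s=get_state(); print(abs(s["joint_velocities"]).max(),s["time"])
job_done()
```

```text
0.0023558733880270945 36.025
the job is handed in; nothing more can be done
```

I did every step of the task and handed the job in at 36.0 s of the 54 s allowed. No verdict is reported.

- **Chips:** I wiped all three off the -x end of the cover with the bar. A clear top view, taken while the bar was still held, showed them on the bench beside the carrier, with depth readings around 5 mm.
- **Bar:** I laid it back on the bench at the left and let go. The last pictures show it lying there.
- **Peel:** I tilted the lug corner up about 36 mm around the opposite corner. Tool force stayed under about 6 N, and the cover then lifted off freely.
- **Final hold:** The cover is held by its lug, with the fingers stopped at 8 mm. A plane fitted to the side camera's depth puts its upper face at about 0.258 m, about 0.06 rad from level, and the arm was still.
- **Everything else:** The carrier looks unmoved by eye, and so do the jar, puck and loupe. I did not measure any of their positions again after the start.

Three checks were less clear. The finger width read about 16 mm on the 18 mm bar and 8 mm on the 10 mm lug, which I put down to the pads giving under the grip. The first side-view check for chips found none, because the cover hid them. I spent a few seconds moving the arm aside to see them from the top. In the last top view the arm hides the chips, so I did not check them again after the peel.

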